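# Open the ratchet clamp at the fuse holder test bench

## Task

Open the ratchet bar clamp: with the fingertips press the square release tab on top of its sliding jaw down and, keeping it down, push the jaw back along the bar, away from the fuse holder, until it is fully home against the end stop; then let the tab spring up and move clear. This is only pressing and pushing: lift nothing, and leave the fuse holder in the clamp, the two fuses, the end cap and the cover where they are.

Things in the scene. Friction and masses are not known exactly. Their poses are not given: they have to be found in the camera images.
- clamp: Bar clamp screwed to the bench: aluminium base plate 300 x 90 x 12 mm with a toothed steel bar 18 mm wide along it, bar top 34 mm up. Origin on the bench under the bar's centre line; x along the bar the way the jaw opens, z up. In x: base -185 to +115 mm, face of the dark fixed jaw (62 mm high) -155, face of the end stop (44 mm high) +90. Place and yaw vary widely.
- jaw (a joint): Sliding jaw's place along the bar, m: 0 nearest the fixed jaw, 0.150 home against the end stop; starts 0.02 to 0.07. Black block 60 x 60 mm, top 50 mm above the bench, centred at clamp x = -90 mm + this value, with a push plate on its end stop side. While the release tab is up the jaw is locked to the teeth (8 mm apart, some play); with the tab down it slides against 2 N plus 15 N per m/s.
- release (a joint): How far the release tab is pressed into the jaw, m: 0 up, 0.010 fully down. Sprung: 4 N to start it, 7 N fully down; springs up when let go. The jaw is free when the tab is more than about 3 mm down (untouched, it may ride up to 3 mm down on a tooth); press it at least 7 mm to be sure and keep it there while pushing.
- release_top (a point): Centre of the top face of the release tab, a flat steel square 42 x 42 mm on top of the jaw, beside its push plate; 62 mm above the bench when up, 52 mm when fully down. Moves with jaw and tab. Axes as the clamp's.
- push_face (a point): Centre of the push plate's face towards the tab, 75 mm above the bench; 20 mm along the opening direction from the jaw's centre, 27 mm from the tab's. The plate is 60 mm wide, 10 mm thick, its top 92 mm above the bench. Fingertips that hold the tab down push the jaw open against it. Axes as the clamp's.
- holder: Loose grey fuse holder, 22 x 56 x 30 mm with two copper clips on top (46 mm high in all), standing on the bar next to the fixed jaw, in the clamp's throat. Stays there. Origin: centre of its underside.
- fuse_a: Loose white square-bodied ceramic fuse lying on the bench, 70 x 24 x 24 mm over its end blades. Leave alone. Origin: centre of its underside, x along it.
- fuse_b: A second fuse like fuse_a. Leave alone.
- end_cap: Loose round nickel end cap, an open cup 26 mm across and 22 mm high. Leave alone. Origin: centre of its underside.
- cover: Loose green nylon cover, a channel 54 x 32 x 22 mm lying open side down. Leave alone. Origin: centre of its underside.

How it is judged:
By the outcome, as a careful person would: the job done as asked, in the order asked, and still so for the second after the job is handed in, with the robot touching nothing.
It also fails if it takes over 32 s, if anything falls off the work surface, if the arm or the gripper's body presses on something with over 40 N, if the wrist force passes 120 N, or if a joint passes its speed limit or range.

## Robot

A 7-joint arm with a two-finger parallel gripper is mounted at the origin on the work surface. World frame = base frame: x ahead of the robot, y to its left, z up, the work surface at z = 0. Lengths are in m, angles in rad, forces in N, time in s.
With the tool pointing down it reaches from about 0.425 to 1.025 m from the base axis. Payload 9.4 kg.
Tool frame: the origin (TCP) lies at the very end of the fingers, on their centre line; the grasp point (between the pads) lies ctrl.hold_point_z behind it (ctrl.hold_point_z is the distance from the TCP to the grasp point, in m); z points along the fingers, y is the direction in which the jaws open and shut (so a half turn about z gives the same grasp; the last joint's range is limited). The gripper opens to 85 mm and grips with 20 to 120 N. Pads are 22 mm wide; open, the fingers measure 114 mm over their backs; the gripper's body (76 mm by 85 mm) begins 54 mm behind the grasp point. The pads swing forward as they close: fully open they stand 13 mm farther back than shut.
Start: joints at [-1.302, 0.599, -0.003, 1.599, 0.002, 0.943, -0.08], TCP at [0.246, 0.682, 0.231] pointing down, gripper open.
Joint ranges: [-2.57, 2.57], [-0.35, 1.97], [-1.29, 1.29], [0.11, 2.56], [-1.05, 4.19], [0.11, 1.86], [-2.63, 2.63]. Speed limits (rad/s): [2.22, 2.22, 3.01, 3.01, 3.14, 3.14, 3.14].

## Interface

Orientations are given as [roll, pitch, yaw] about the fixed x, y, z axes, in that order (R = Rz(yaw) Ry(pitch) Rx(roll)).
In Python, from station import ctrl, jaws, viewer, job gives the robot as it stands. Calls block until the motion is done:
- ctrl.move_ptp(position, orientation): joint-space move of the TCP to a pose.
- ctrl.servo_line(position, rot=None, speed=0.15, contact_N=None): straight line of the TCP; rot=None keeps the orientation; speed is the mean speed in m/s. With contact_N (N) it stops when the force on the tool has changed by that much, and returns True; else False.
- ctrl.set_joints(angles): joint-space move.
- jaws.move_gripper(opening, grasp_force=None): finger opening in m; grasp_force is the grip in N (None keeps the last); returns when the fingers have stopped.
- ctrl.pause(seconds).
- ctrl.ik(position, orientation): joint angles nearest the present ones, or None.
- viewer.snapshot(name): name is "scene" or "top"; returns (picture, depth): 480x640x3 uint8, blue, green, red; 480x640 float32, m along the optical axis (not along the pixel's ray), 0 where there is no reading.
- viewer.calibration(name): a dict with "fx", "fy", "cx", "cy" (pixels), "dist" ([k1, k2, p1, p2, k3] as OpenCV has them; the pictures are not rectified), "view" (4x4, takes a point from world to camera coordinates). Camera axes: x right, y up, looking along -z (the intrinsics and any distortion apply to the point x, -y, -z); pixel columns grow to the right and rows downward; lengths in m; the calibration is good to about 2 mm. A picture is of the moment at which its call begins. calibration takes no time and is no camera call.
A pose or a line that the arm cannot do raises ctrl.Unreachable and nothing moves.
- job.hand_in(): hands the job in, once; it reports no verdict.
Readings, each from a call of its own:
- ctrl.read_time(): time.
- ctrl.read_joints(): joint angles.
- ctrl.read_dq(): joint speeds.
- ctrl.read_joint_efforts(): joint torques, N m.
- ctrl.read_tool_pos(): TCP position.
- ctrl.read_tool_rot(): TCP orientation.
- ctrl.read_ft_force(): force on the tool from outside, world axes, zero at the start.
- ctrl.read_moment(): the same for the moment, N m.
- ctrl.read_gripper_width(): finger opening in m.
Only numpy, scipy, OpenCV 4.12 (cv2) and the standard library are available. Lean on these libraries where they do the work, as an engineer would, in place of code of your own. Each camera call takes 0.05 s, during which the arm holds its last target.

## Working session

There is one attempt and no reset: what is moved stays moved. The work goes in short steps, each a Python script; the robot and the scene stay as the last script left them, time stands still between calls to the robot, and variables do not carry over. Pictures are saved under pics/ and viewed, and the job is handed in when it is done.

```bash
mkdir -p pics; ls
python3 - <<'E'
from station import ctrl,jaws,viewer,job
import cv2,numpy as np
for n in("scene","top"):
    p,d=viewer.snapshot(n); cv2.imwrite(f"pics/{n}0.png",p); np.save(f"{n}0.npy",d)
    c=viewer.calibration(n); print(n,c)
print(ctrl.read_time(),ctrl.read_tool_pos(),ctrl.read_tool_rot(),ctrl.hold_point_z,ctrl.read_ft_force())
E
```

```text
pics
scene {'fx': 522.4552501214353, 'fy': 522.4552501214353, 'cx': 326.3997442048641, 'cy': 233.22097240552856, 'dist': array([0.02457975, 0.        , 0.        , 0.        , 0.        ]), 'view': array([[ 0.48334976,  0.8754158 ,  0.00449322, -0.32402517],
       [-0.47345393,  0.25708751,  0.84246507,  0.19666774],
       [ 0.73635208, -0.40933262,  0.53873224, -1.08613532],
       [ 0.        ,  0.        ,  0.        ,  1.        ]])}
top {'fx': 521.0714945276904, 'fy': 521.0714945276904, 'cx': 323.3270856254999, 'cy': 234.88213039616625, 'dist': array([-0.07799425,  0.        ,  0.        ,  0.        ,  0.        ]), 'view': array([[-0.02825347, -0.99883803,  0.03904266,  0.0345696 ],
       [ 0.98412987, -0.02094978,  0.17620868, -0.58809875],
       [-0.175186  ,  0.04340155,  0.98357825, -0.69091901],
       [ 0.        ,  0.        ,  0.        ,  1.        ]])}
0.1 [0.24558236 0.68166506 0.23049721] [-3.14016333e+00  1.18169037e-04  2.79586252e+00] 0.0187 [0.21927121 0.73927411 0.38872575]
```

View pics/scene0.png

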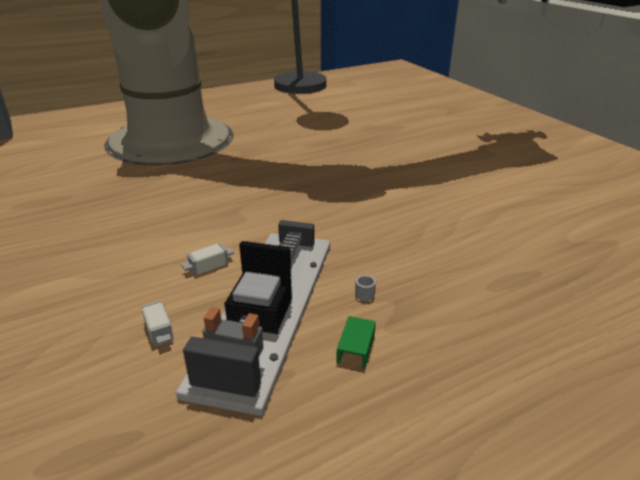

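View pics/top0.png

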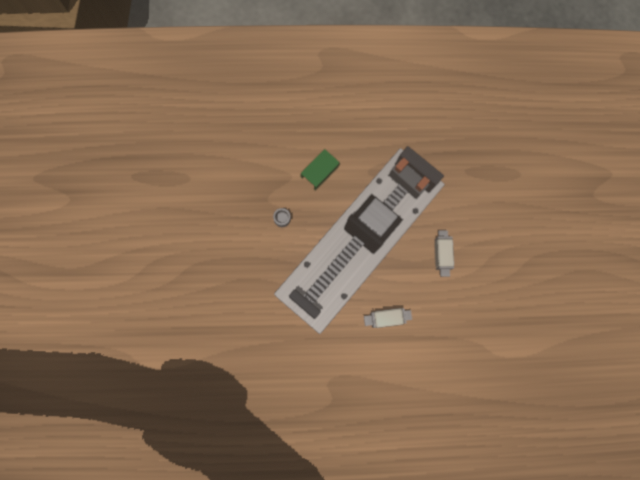

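The top view shows the tab at about (379,216), the push plate just below and left of it, the end stop at (306,303) and the fixed jaw at (425,168). Next I'll fit the clamp pose from depth and colour.

```bash
cat > h.py <<'E'
import numpy as np,cv2
def cloud(c,d):
    h,w=d.shape; u,v=np.meshgrid(np.arange(w),np.arange(h))
    K=np.array([[c['fx'],0,c['cx']],[0,c['fy'],c['cy']],[0,0,1]])
    n=cv2.undistortPoints(np.stack([u,v],-1).reshape(-1,1,2).astype(np.float64),K,np.array(c['dist'])).reshape(h,w,2)
    P=np.stack([n[...,0]*d,-n[...,1]*d,-d],-1)
    V=c['view']; return (P-V[:3,3])@V[:3,:3]
E
python3 - <<'E'
from station import viewer
from h import *
for n in("top","scene"):
    d=np.load(n+"0.npy");p=cv2.imread(f"pics/{n}0.png");W=cloud(viewer.calibration(n),d)
    ok=d>0
    x0,x1,y0,y1=(.35,.95,-.3,.3)
    roi=np.zeros(d.shape,bool)
    if n=="top": roi[140:340,270:450]=1
    else: roi[215:410,175:335]=1
    print(n,"bench z",np.median(W[...,2][ok&(abs(W[...,0]-.6)<.3)&(abs(W[...,1])<.4)]))
    m=ok&roi&(W[...,2]>.005)
    if n=="top":
        k,l=cv2.connectedComponents(m.astype(np.uint8)); 
        b=np.argmax(np.bincount(l[l>0])); m=l==b
        r=cv2.minAreaRect((W[m&(W[...,2]<.02)][:,:2]*1000).astype(np.float32)); print("base",r, cv2.boxPoints(r)); 
    else: m=m&(W[...,2]>.03)
    np.save(n+"W.npy",W)
    z=W[...,2][m];print(np.histogram(z,bins=np.arange(0.0,.11,.004)))
    for (a,bb) in((.058,.066),(.085,.1),(.042,.047)):
        q=W[m&(W[...,2]>a)&(W[...,2]<bb)]; print(a,bb,len(q),q.mean(0) if len(q) else'', cv2.minAreaRect((q[:,:2]*1000).astype(np.float32)) if len(q)>4 else '')
W=np.load("topW.npy")
for u,v in((379,216),(306,303),(430,165),(410,178),(372,240),(365,233)):print(u,v,W[v,u])
E
```

```text
top bench z 0.0014211254185956177
base ((591.7288818359375, -38.74995422363281), (91.23713684082031, 300.3441162109375), 48.0620002746582) [[ 449.53256   27.67973]
 [ 672.94904 -173.04808]
 [ 733.9252  -105.17964]
 [ 510.50873   95.54817]]
(array([   0,    3, 1075, 5508,  197,   24,   26,   30,  603,  738,  154,
        343,  372,  158,  244, 1275,  454,   41,   45,   68,  157,   35,
         96,  224,    0,    0,    0]), array([0.   , 0.004, 0.008, 0.012, 0.016, 0.02 , 0.024, 0.028, 0.032,
       0.036, 0.04 , 0.044, 0.048, 0.052, 0.056, 0.06 , 0.064, 0.068,
       0.072, 0.076, 0.08 , 0.084, 0.088, 0.092, 0.096, 0.1  , 0.104,
       0.108]))
0.058 0.066 1837 [ 0.64692946 -0.08933304  0.06228196] ((638.9754638671875, -82.30242919921875), (69.39263916015625, 148.60513305664062), 47.93688201904297)
0.085 0.1 346 [ 0.58725029 -0.03551919  0.09214459] ((587.6437377929688, -35.90880584716797), (58.91645812988281, 10.182673454284668), 48.083343505859375)
0.042 0.047 404 [0.52156422 0.02360706 0.04482867] ((584.5438842773438, -32.467681884765625), (68.29161071777344, 259.16876220703125), 4
[... 499 characters left out ...]
.09476436  0.06121847] ((640.7060546875, -84.09434509277344), (70.95970153808594, 145.72702026367188), 49.040504455566406)
0.085 0.1 441 [ 0.5899118  -0.03580402  0.08973502] ((587.8225708007812, -35.16783905029297), (59.13816452026367, 11.795851707458496), 47.76580047607422)
0.042 0.047 743 [ 0.61964433 -0.05736233  0.04423663] ((594.98828125, -34.97508239746094), (70.1002197265625, 281.09967041015625), 45.963104248046875)
379 216 [ 0.61220213 -0.05930293  0.06331437]
306 303 [0.4932373  0.0467939  0.04580523]
430 165 [ 0.68666598 -0.13778891  0.06334911]
410 178 [ 0.66694468 -0.10673791  0.06502824]
372 240 [ 0.57381818 -0.04432277  0.08803149]
365 233 [ 0.58281076 -0.03458295  0.09281119]
```

```bash
cat > g.py <<'E'
import numpy as np
D=np.array([-.7435,.6687]); D/=np.linalg.norm(D); O=np.array([.5918,-.0387])+.035*D
N=np.array([-D[1],D[0]]); yaw=float(np.arctan2(D[1],D[0]))
JC=float((np.array([.5877,-.0355])-O)@D)-.025
def P(x,z): return [*(O+D*x),z]
ROT=[np.pi,0,yaw]
E
python3 - <<'E'
from g import *
from station import ctrl,jaws
print("origin",O,"yaw",yaw,"jaw",JC+.09)
x0=JC-.007+.005
print(ctrl.ik(P(x0,.13),ROT),ctrl.ik(P(.07,.05),ROT))
jaws.move_gripper(0.0)
ctrl.move_ptp(P(x0,.115),ROT); print(ctrl.read_time(),ctrl.read_tool_pos(),ctrl.read_ft_force())
c=ctrl.servo_line(P(x0,.045),speed=.04,contact_N=11)
print(c,ctrl.read_tool_pos(),ctrl.read_ft_force(),ctrl.read_time())
E
```

```text
origin [ 0.56577687 -0.01529494] yaw 2.4091120422132364 jaw 0.03518831467669967
[-0.06598117  0.58948263  0.08984994  1.95975022 -0.0889737   0.59606613
  0.92077393] [-0.17982061  0.64336366  0.01196145  2.21574658 -0.02573411  0.28260541
  0.69277914]
3.775 [ 0.60830101 -0.05220192  0.11505031] [-0.16278868  0.23807227  0.70160856]
True [ 0.60822943 -0.05351539  0.05213829] [-0.60998313 -1.18418554  6.0946555 ] 5.1917
```

Run:
```python
from g import *
from station import ctrl,viewer
import cv2
z=.0512
c=ctrl.servo_line(P(.05,z),speed=.04,contact_N=25)
print(c,ctrl.read_tool_pos(),ctrl.read_ft_force(),ctrl.read_time(),(np.array(ctrl.read_tool_pos()[:2])-O)@D)
p,d=viewer.snapshot("scene");cv2.imwrite("pics/s1.png",p)
```

```text
False [0.52943231 0.01715339 0.05202839] [-0.64384277 -3.71345411 12.50722361] 8.0 0.04872155157736924
```

View pics/s1.png

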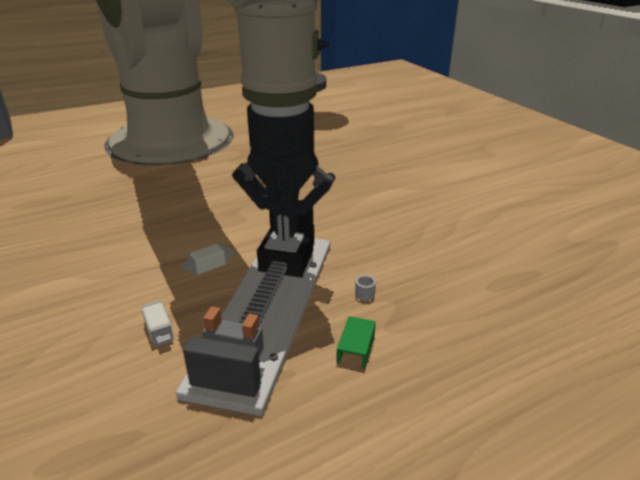

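The jaw has slid most of the way, with the tab still down at (285,243). I'll keep going until the end stop resists.

Run:
```python
from g import *
from station import ctrl,viewer
import cv2
z=.0512
c=ctrl.servo_line(P(.085,z),speed=.025,contact_N=20)
print(c,ctrl.read_tool_pos(),ctrl.read_ft_force(),ctrl.read_time(),(np.array(ctrl.read_tool_pos()[:2])-O)@D)
p,d=viewer.snapshot("top");cv2.imwrite("pics/t2.png",p);np.save("t2.npy",d)
p,d=viewer.snapshot("scene");cv2.imwrite("pics/s2.png",p)
```

```text
True [0.51549344 0.03154589 0.05221889] [ 0.90645122 -1.71233649  5.19978928] 8.9833 0.06870984709012931
```

View pics/s2.png

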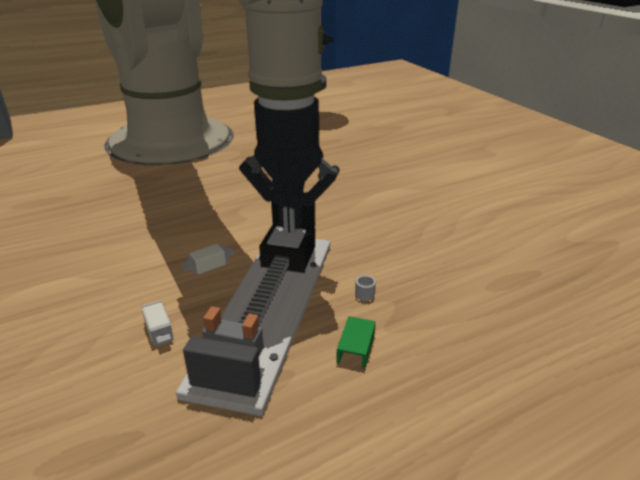

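Finger front is at 0.0797, and the push face when home should be at 0.080. I'll push once more to confirm the stop is solid, then lift.

Run:
```python
from g import *
from station import ctrl,viewer
import cv2
def st(m):
    f=np.array(ctrl.read_ft_force()); p=np.array(ctrl.read_tool_pos()); print(m,p,(p[:2]-O)@D,"Fx",f[:2]@D,"Fz",f[2],ctrl.read_time())
st("a")
c=ctrl.servo_line(P(.0725,.0515),speed=.01,contact_N=30); st(c)
p=ctrl.read_tool_pos()
ctrl.servo_line([p[0],p[1],.13],speed=.06); st("up")
ctrl.servo_line(P(.03,.25),speed=.15)
ctrl.move_ptp([.40,.45,.3],ROT); st("clear")
for n in("top","scene"):
    p,d=viewer.snapshot(n);cv2.imwrite(f"pics/{n}3.png",p);np.save(n+"3.npy",d)
from h import *
for n in("top","scene"):
    W=cloud(viewer.calibration(n),np.load(n+"3.npy"));r=W[...,:2]-O;x=r@D;y=r@N
    m=(abs(y)<.035)&(x>-.15)&(x<.12)
    for a,b in((.087,.1),(.056,.068)):
        q=m&(W[...,2]>a)&(W[...,2]<b)&((x>0)); print(n,a,q.sum(),np.percentile(x[q],[2,50,98]) if q.any() else '',np.median(W[...,2][q]) if q.any() else '')
```

```text
a [0.51548399 0.03150593 0.05223057] 0.06869014931373102 Fx -1.741422252407026 Fz 5.759221507392096 9.0833
False [0.51543329 0.03165781 0.05230413] 0.0688294090357603 Fx -9.15389937041595 Fz 5.357306073912083 9.5417
up [0.51520916 0.03167897 0.12965698] 0.06901020920980636 Fx 0.23036133255703117 Fz 0.6162815851422153 11.0
clear [0.4010356  0.4487348  0.29986625] 0.4327922247354961 Fx -0.3685219934994586 Fz 0.8315654788698799 13.7083
top 0.087 344 [0.08031772 0.08528203 0.09001751] 0.09277884508244977
top 0.056 938 [0.03299791 0.05382248 0.0740136 ] 0.06330415341178477
scene 0.087 252 [0.0803165  0.08321475 0.08972246] 0.09067631836629153
scene 0.056 1005 [0.03277151 0.06077748 0.08367475] 0.061556728301616355
```

View pics/top3.png

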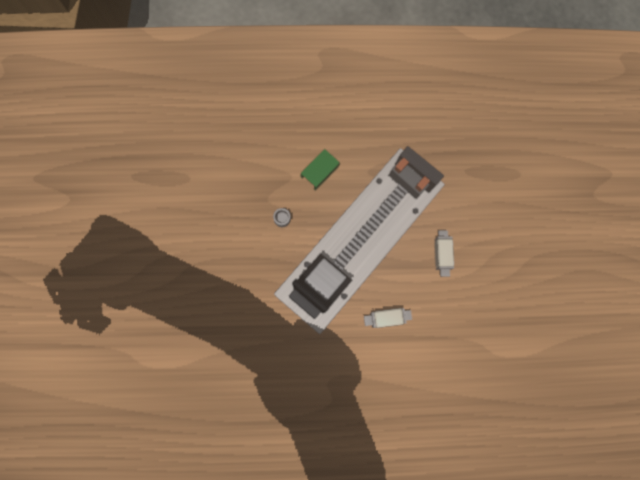

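View pics/scene3.png

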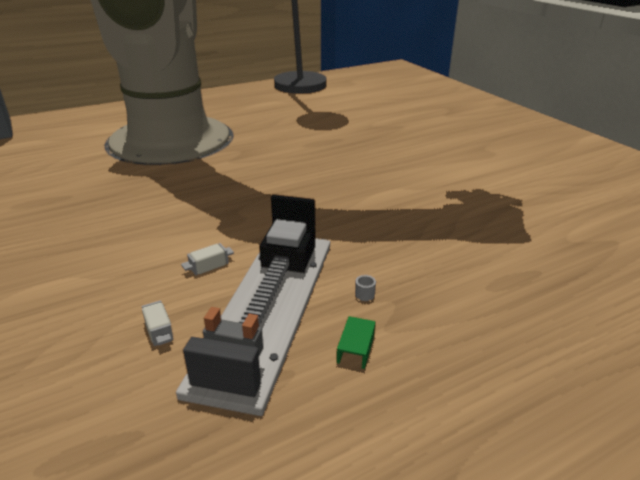

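The jaw sits against the end stop, with its tab at about (325,278) in the top view. The holder, fuses, cap and cover look unmoved, and the arm is clear.

```bash
python3 -c "
from station import job;print(job.hand_in())"
```

```text
the job is handed in; nothing more can be done
None
```

The clamp is open and the job is handed in. With the fingers closed I pressed the release tab fully down and pushed the jaw about 115 mm along the bar to the end stop. I then lifted straight up and moved the arm clear.

- **Jaw home:** afterwards both cameras put the push plate at 80 to 90 mm in clamp x, which matches the jaw fully home. A second, slow push moved the fingertips only about 0.1 mm while the resistance rose to about 9 N, so it was solid against the stop.
- **Tab:** it stayed at least 9.7 mm down wherever I read it during the push. It is back up now, with its top measured at about 62 to 63 mm above the bench.
- **Other items:** the holder, both fuses, the end cap and the cover look the same in the before and after pictures; I compared them by eye only.
- **Limits:** the last motion ended at 13.7 s of the 32 s allowed, and the highest force I read on the tool was about 13 N. I only read forces between moves.

No check failed or disagreed beyond about 2 mm between the two cameras, which is within their calibration.

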